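# Lay a glazed picture frame face down against the stop of the fitting board

## Task

Lay the standing picture frame face down on the cork fitting board, ready for hangers to be screwed to its back: tip it over onto its glass side, away from the wooden stop strip, letting it down gently all the way so that it never drops, and push it along the board so that it ends lying with its bottom edge flush against the strip. Do it by pushing and steadying alone, between loosely open fingers or with their outsides: do not grip the frame, ram it, lift its foot off the board or carry it. Leave the other things on the bench where they are.

Things in the scene. Friction and masses are not known exactly. Their poses are not given: they have to be found in the camera images.
- frame: Dark wooden box frame with print, 190 wide (x) x 36 deep (y) x 250 mm tall (z), rails 24 mm wide, panes set back 5 to 7 mm, 0.33 to 0.57 kg. It starts upright on the cork, its back 10 to 45 mm from the strip. Origin: centre of its underside. y points to its back, the glass looks to -y; it overbalances forward at 0.14 rad. Lying face down, y points up and z away from the strip.
- frame_foot_left (a point): The front lower corner of the frame at its -x end (95 mm from the middle of the width, 18 mm before the origin): one end of the edge it tips about.
- frame_foot_right (a point): The front lower corner of the frame at its +x end: the other end of the edge it tips about.
- frame_top (a point): Centre of the frame's top end, 250 mm above its origin along its z.
- board: Fixed fitting board, cork on plywood, 260 (x) x 400 (y) x 12 mm thick; origin at the centre of its underside, on the bench. The cork is at height 12 mm. A pale wooden stop strip, 22 mm wide and 16 mm high above the cork, runs across its whole width near its +y end; the frame is to fall towards its -y end.
- stop_face (a point): Middle of the strip's face that the frame is pushed against, at the cork's surface, 170 mm from the board's centre along the board's y. The axes are the board's: y points into the strip, -y along the cork away from it.
- cleaner: Bystander: blue bottle of glass cleaner, white cap, 52 mm across, 150 mm tall, standing on the bench beside the board's +x side; origin at the centre of its underside.
- jar: Bystander: brass-coloured jar of hanger rings, grey cap, 58 mm across, 75 mm tall, standing on the bench beside the board's +x side; origin at the centre of its underside.
- tape: Bystander: brown roll of packing tape on a card core, 98 mm across, 48 mm high, lying flat on the bench behind the stop strip; origin at the centre of its underside.
- screwdriver: Bystander: screwdriver with green handle, 170 mm long, lying on the bench behind the stop strip, along it; origin under its middle, x along its length.
Mind the look-alikes: they are no part of the job. What is meant by the frame is not green, and is the smaller of those in its own colour.

How it is judged (in metres and radians):
At the end, for the whole second after the job is handed in: The frame lies flat on the cork, glass down (its y axis within 0.05 rad of straight up), both ends of its bottom edge within 6 mm of the stop strip's face, its middle within 60 mm of the strip's middle, at rest (angle between frame's own y axis and vertical below 0.05 rad and y of frame_foot_left in the frame of stop_face between -0.006 and 0.005 m and y of frame_foot_right in the frame of stop_face between -0.006 and 0.005 m and x of frame in the frame of stop_face between -0.06 and 0.06 m and linear speed of frame below 0.02 m/s); the robot touches nothing.
It fails at once if the frame drops or is slapped down: it turns faster than 4 rad/s (as if its top end fell freely through the last 35 mm) (angular speed of frame above 4 rad/s).
It fails at once if the frame is lifted or carried: an end of its front lower edge rises more than 12 mm off the cork (height (world z) of any of frame_foot_left, frame_foot_right above 0.024 m).
It fails at once if the frame is gripped while it is tipped: before it lies down (still over 0.15 rad from lying) the fingers press it with more than 30 N in all (contact force between the fingers and frame above 30 N and angle between frame's own y axis and vertical above 0.15 rad).
It fails at once if the lying frame is gripped or rammed: the fingers press it with more than 60 N in all (contact force between the fingers and frame above 60 N).
It fails at once if a bystander is moved more than 15 mm (distance of any of cleaner, jar, tape, screwdriver from where it was at the start of the episode above 0.015 m).
It also fails if it takes over 70 s, if anything falls off the work surface, if the arm or the gripper's body presses on something with over 40 N, if the wrist force passes 120 N, or if a joint passes its speed limit or range.

## Robot

A 6-joint arm with a two-finger parallel gripper is mounted at the origin on the work surface. World frame = base frame: x ahead of the robot, y to its left, z up, the work surface at z = 0. Lengths are in m, angles in degrees, forces in N, time in s.
With the tool pointing down it reaches from about 0.375 to 0.75 m from the base axis. Payload 9 kg.
Tool frame: the origin (TCP) lies where the fingers leave the gripper's body, on its centre line; the fingertips stand 73 mm ahead of it and the grasp point (between the pads) lies 54 mm ahead of it (robot.tip_reach is the distance from the TCP to the fingertips, in m); z points along the fingers, y is the direction in which the jaws open and shut (so a half turn about z gives the same grasp; the last joint's range is limited). The gripper opens to 85 mm and grips with 20 to 120 N. Pads are 22 mm wide; open, the fingers measure 114 mm over their backs; the gripper's body (76 mm by 85 mm) begins 54 mm behind the grasp point. The pads swing forward as they close: fully open they stand 13 mm farther back than shut.
Start: joints at [58.115, 5.964, 5.575, 89.605, 0, 77.527], TCP at [0.199, 0.566, 0.304] pointing down, gripper open.
Joint ranges: [-171.21, 171.21], [-48.23, 106.86], [-62.78, 66.21], [-105.2, 120.99], [-86.42, 89.51], [-180, 180]. Speed limits (degrees/s): [127.2, 127.2, 147.25, 180, 180, 180].

## Interface

Orientations are given as [roll, pitch, yaw] about the fixed x, y, z axes, in that order (R = Rz(yaw) Ry(pitch) Rx(roll)).
In Python, from plant import robot gives the robot as it stands. Calls block until the motion is done:
- robot.move_pose(position, orientation): joint-space move of the TCP to a pose.
- robot.line_to(position, vel=0.15, rotation=None, guard=None): straight line of the TCP; rotation=None keeps the orientation; vel is the mean speed in m/s. With guard (N) it stops when the force on the tool has changed by that much, and returns True; else False.
- robot.goto_joints(angles): joint-space move.
- robot.set_gripper(opening): finger opening in m; the grip force is fixed at half the most; returns when the fingers have stopped.
- robot.pause(seconds).
- robot.ik(position, orientation): joint angles nearest the present ones, or None.
- robot.observe(): the state.
- robot.grab_frame(name): name is "scene" or "side" or "wrist"; returns the picture (480x640x3 uint8, blue, green, red); there is no depth.
- robot.get_calibration(name): a dict with "vertical_fov" (degrees; the focal length in pixels is half the picture's height over the tangent of half this angle, whatever the lens; pixels are square), "cx", "cy" (the principal point, pixels), "k1" (the pictures are not rectified: a ray, as slopes to the right and down, at radius r is drawn at 1 + k1 r^2 times it, then the intrinsics apply), "rvec" (rotation vector, rad) and "tvec" (3), from world to camera coordinates, as OpenCV has them. Camera axes: x right, y down, z forward; pixel columns grow to the right and rows downward; lengths in m; the calibration is good to about 2 mm. A picture is of the moment at which its call begins: read the wrist's pose just before it. get_calibration takes no time and is no camera call; for the wrist camera it gives the pose at the moment of the call.
A pose or a line that the arm cannot do raises robot.IKError and nothing moves.
- robot.job_done(): hands the job in, once; it reports no verdict.
The state is a dict: "time": time; "q": joint angles; "qvel": joint speeds; "joint_torque": joint torques, N m; "tool_pos": TCP position; "tcp_rot": TCP orientation; "ft_force": force on the tool from outside, world axes, zero at the start; "torque": the same for the moment, N m; "gripper_width": finger opening in m.
Only numpy, scipy, OpenCV 4.12 (cv2) and the standard library are available. Lean on these libraries where they do the work, as an engineer would, in place of code of your own. Each camera call takes 0.05 s, during which the arm holds its last target.

## Working session

There is one attempt and no reset: what is moved stays moved. The work goes in short steps, each a Python script; the robot and the scene stay as the last script left them, time stands still between calls to the robot, and variables do not carry over. Pictures are saved under pics/ and viewed, and the job is handed in when it is done.

```bash
ls; mkdir -p pics; python3 - <<'E'
from plant import robot
import cv2
for n in ("scene","side","wrist"):
    c=robot.get_calibration(n); print(n,c)
    cv2.imwrite(f"pics/a_{n}.png",robot.grab_frame(n))
print(robot.observe())
E
```

```text
pics
scene {'vertical_fov': 44.07780596844952, 'cx': 311.9251334822639, 'cy': 242.23992994484522, 'k1': -0.06097762730694806, 'rvec': array([ 0.765522  ,  2.72311088, -0.94507656]), 'tvec': array([ 0.38451471, -0.16420707,  1.73003959])}
side {'vertical_fov': 46.64694941989019, 'cx': 318.614602267965, 'cy': 233.8599469212618, 'k1': -0.0522679310507733, 'rvec': array([ 2.31929851, -0.8086383 ,  0.31827889]), 'tvec': array([-0.33356203,  0.41464421,  0.88860135])}
wrist {'vertical_fov': 63.23275893232102, 'cx': 318.362289016167, 'cy': 232.6757078678548, 'k1': -0.054584497244348204, 'rvec': array([-2.33270083, -1.65160875, -0.27400092]), 'tvec': array([-0.59959772, -0.04241881,  0.38096898])}
{'time': 0.15, 'q': array([5.81151431e+01, 5.99001552e+00, 5.53945213e+00, 8.96063185e+01,
       9.36959786e-04, 7.75300321e+01]), 'qvel': array([-0.09980672, -0.12412214,  0.12167359,  0.00130383,  0.03738942,
       -0.00069669]), 'joint_torque': array([ 4.10136956e-03, -5.57357991e+01,  5.04006922e+01,  1.25638521e-02,
       -2.69577722e-04,  5.40513690e-05]), 'tool_pos': array([0.19930124, 0.56574182, 0.30332926]), 'tcp_rot': array([-1.79944662e+02, -1.31972286e-02,  1.60585104e+02]), 'ft_force': array([0.19600762, 0.15610306, 0.97940704]), 'torque': array([-0.04573475,  0.03585641, -0.01149844]), 'gripper_width': 0.08509381908393804}
```

View pics/a_scene.png

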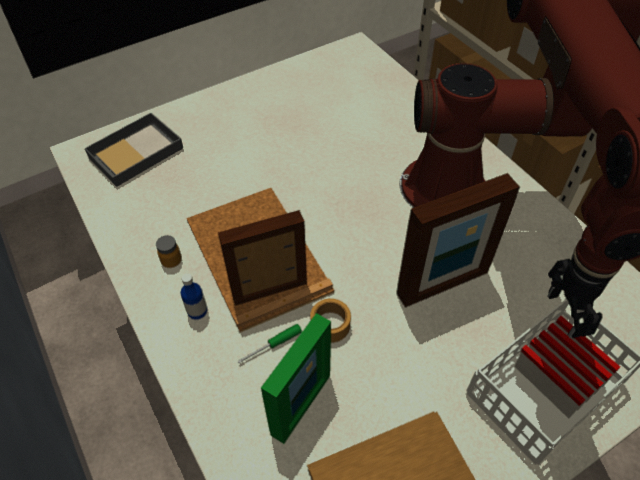

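View pics/a_side.png

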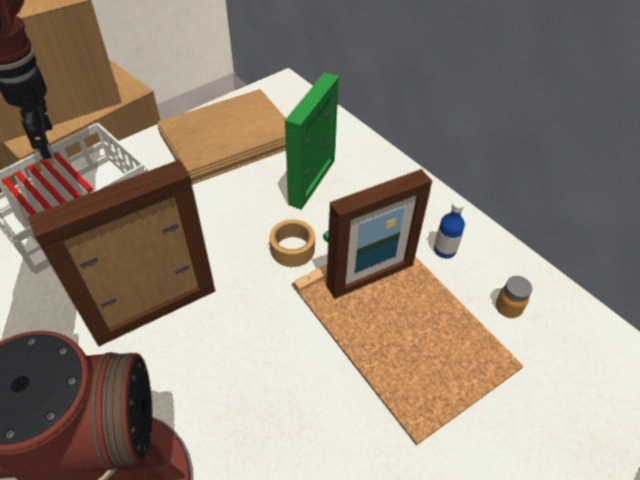

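View pics/a_wrist.png

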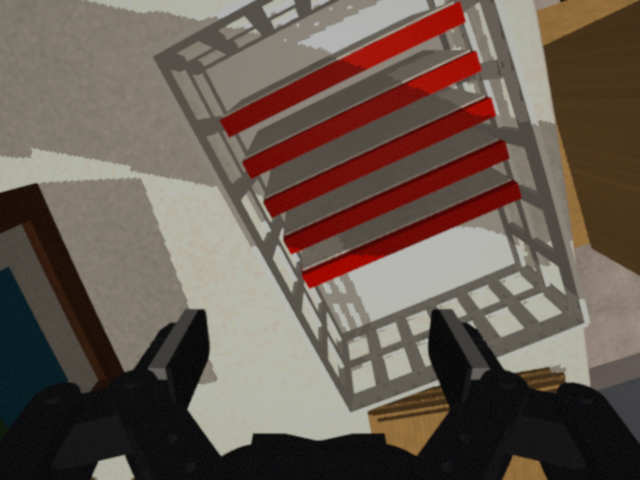

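The candidates are brown frame A on the cork (scene 263,257 / side 378,235), larger brown frame B on the bench (scene 458,240 / side 125,250), and a green frame (scene 298,378). A fits: it is brown, the smaller of the two browns, and stands on the cork. I'll confirm it in enlarged crops.

```bash
python3 - <<'E'
import cv2
a=cv2.imread("pics/a_scene.png")[180:335,180:345]; cv2.imwrite("pics/b_scene.png",cv2.resize(a,None,fx=3.75,fy=3.75,interpolation=cv2.INTER_CUBIC)[:600])
a=cv2.imread("pics/a_side.png")[165:305,285:470]; cv2.imwrite("pics/b_side.png",cv2.resize(a,None,fx=4,fy=4,interpolation=cv2.INTER_CUBIC))
a=cv2.imread("pics/a_side.png")[250:450,285:530]; cv2.imwrite("pics/b_side2.png",cv2.resize(a,None,fx=3,fy=3,interpolation=cv2.INTER_CUBIC))
E
```

```text
(no output)
```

View pics/b_scene.png

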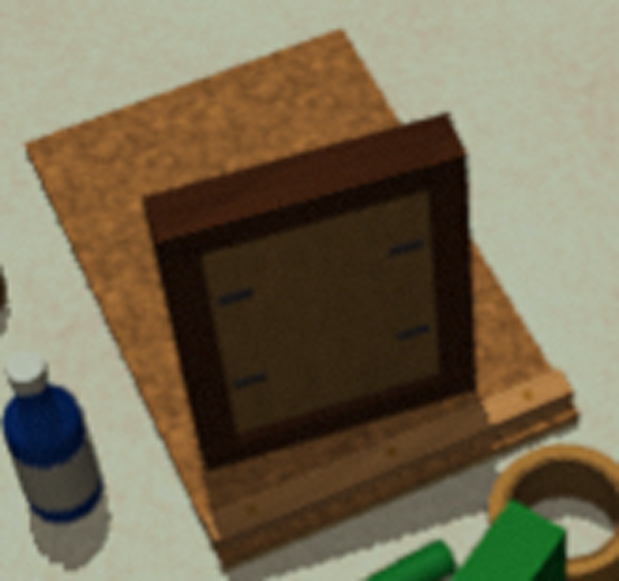

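View pics/b_side.png

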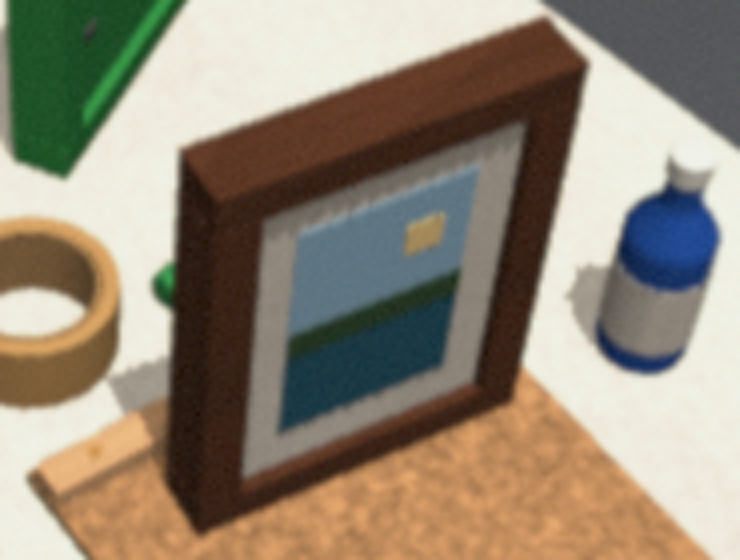

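View pics/b_side2.png

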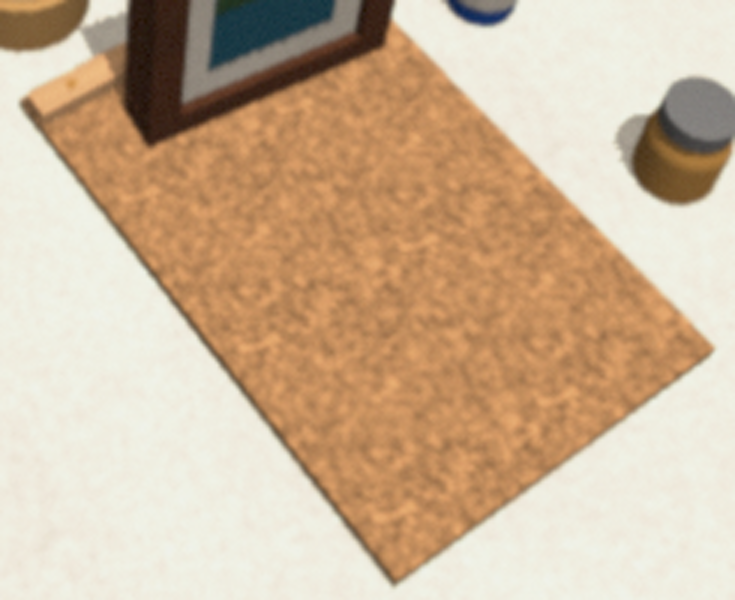

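Confirmed: A is the dark brown frame with print, standing on the cork, and it's smaller than B. Next I fit the board and frame poses from the corners I read.

```bash
cat > h.py <<'E'
import numpy as np, cv2
from scipy.optimize import least_squares
def proj(c,P):
    P=np.atleast_2d(P); X=cv2.Rodrigues(np.array(c["rvec"]))[0]@P.T+np.array(c["tvec"])[:,None]
    u=X[:2]/X[2]; r2=(u**2).sum(0); u=u*(1+c["k1"]*r2)
    f=240/np.tan(np.radians(c["vertical_fov"])/2)
    return (u*f+np.array([[c["cx"]],[c["cy"]]])).T
def unproj(c,px,z):
    f=240/np.tan(np.radians(c["vertical_fov"])/2)
    d=(np.array(px,float)-[c["cx"],c["cy"]])/f; u=d.copy()
    for _ in range(20): u=d/(1+c["k1"]*(u**2).sum())
    R=cv2.Rodrigues(np.array(c["rvec"]))[0]; o=-R.T@np.array(c["tvec"]); v=R.T@np.array([*u,1])
    return o+v*(z-o[2])/v[2]
def Rz(a): return np.array([[np.cos(a),-np.sin(a),0],[np.sin(a),np.cos(a),0],[0,0,1]])
E
python3 - <<'E'
from plant import robot
from h import *
S=robot.get_calibration("scene");D=robot.get_calibration("side")
s=lambda x,y:np.array([180+x/3.75,180+y/3.75]); d=lambda x,y:np.array([285+x/4,165+y/4]); e=lambda x,y:np.array([285+x/3,250+y/3])
B=[(S,(.13,-.2,.012),s(27,145)),(S,(-.13,-.2,.012),s(342,30)),(S,(-.13,.17,.028),s(560,370)),(S,(.13,.192,.028),s(220,540)),(S,(-.13,.192,.028),s(574,392)),
(D,(-.13,-.2,.012),e(395,580)),(D,(.13,-.2,.012),e(713,350)),(D,(-.13,.17,.028),e(45,118)),(D,(-.13,.192,.028),e(22,100))]
F=[(D,(-.095,.018,.25),d(183,150)),(D,(-.095,-.018,.25),d(218,205)),(D,(.095,.018,.25),d(545,17)),(D,(.095,-.018,.25),d(587,65)),(D,(-.095,-.018,0),d(200,533)),(D,(.095,-.018,0),d(513,400)),(D,(-.095,.018,0),d(167,490)),
(S,(.095,-.018,.25),s(144,197)),(S,(-.095,-.018,.25),s(450,114)),(S,(-.095,.018,.25),s(466,155)),(S,(.095,.018,.25),s(157,243)),(S,(.095,.018,0),s(208,468)),(S,(-.095,.018,0),s(475,392))]
def fit(L,z,x0):
    f=lambda p:np.concatenate([(proj(c,Rz(p[2])@np.array(P)+[p[0],p[1],z])[0]-q) for c,P,q in L])
    r=min((least_squares(f,[*x0,a],loss="soft_l1") for a in np.arange(-3,3.1,1)),key=lambda r:r.cost)
    print(r.x,np.degrees(r.x[2]),f(r.x).reshape(-1,2).round(1).tolist()); return r.x
b=fit(B,0,(.6,0));f=fit(F,.012,(.6,0))
sf=Rz(b[2])@[0,.17,0]+[b[0],b[1],0.012]
print("stop",sf,"frame in stop",Rz(-b[2])@(np.array([f[0],f[1],.012])-sf),"dyaw",np.degrees(f[2]-b[2]))
np.save("b.npy",b);np.save("f.npy",f)
for n,px,z in (("cleanerS",(196,316),0),("jarS",(172,266),0),("cleanerD",(445,256),0),("jarD",(511,314),0)):
    p=unproj(S if n[-1]=="S" else D,px,z); print(n,p.round(3),(Rz(-b[2])@(p-sf)).round(3))
E
```

```text
[ 0.58147287 -0.06588236 -0.08316178] -4.764818744369416 [[-1.3, -0.6], [-0.4, -1.1], [-0.1, -1.5], [-1.3, 0.2], [0.2, -0.9], [-0.3, 0.5], [-0.3, -0.6], [-1.9, -0.5], [-0.0, -2.0]]
[ 0.60968479  0.05598231 -0.19710466] -11.293264871057495 [[-1.7, -0.3], [-0.3, -0.3], [-0.3, -0.7], [0.6, -0.5], [-1.0, 1.7], [-0.6, 1.1], [-1.1, -0.6], [-1.6, -0.2], [-1.3, -1.1], [-0.3, -0.6], [-1.0, -0.3], [-0.7, 1.2], [-0.0, -0.6]]
stop [0.59559408 0.10353013 0.012     ] frame in stop [ 0.01799161 -0.04621304  0.        ] dyaw -6.528446126688079
cleanerS [0.8   0.023 0.   ] [ 0.211 -0.063 -0.012]
jarS [ 0.791 -0.152  0.   ] [ 0.216 -0.238 -0.012]
cleanerD [0.783 0.001 0.   ] [ 0.195 -0.087 -0.012]
jarD [ 0.778 -0.186  0.   ] [ 0.206 -0.273 -0.012]
```

```bash
cat >> h.py <<'E'
from scipy.spatial.transform import Rotation as Rn
b=np.load("b.npy");f=np.load("f.npy")
FX=Rz(f[2])@[1,0,0]; SD=Rz(f[2])@[0,-1,0]; UP=np.array([0,0,1.])
PIV=np.array([f[0],f[1],.012])+.018*SD
def w(v,off=0): return PIV+v[0]*SD+v[1]*UP+off*FX
def wd(v): return v[0]*SD+v[1]*UP
def pose(th,psi,d,G,reach,sgn,C=None,off=0):
    a=np.array([-np.sin(psi),-np.cos(psi)]); fd=np.array([np.cos(psi),-np.sin(psi)])
    if C is None: C=.25*np.array([np.sin(th),np.cos(th)])
    T=C+d*a-fd*G/2; tcp=T-reach*a
    z=wd(a); y=sgn*wd(fd); x=np.cross(y,z)
    return w(tcp,off),Rn.from_matrix(np.c_[x,y,z]).as_euler('xyz',degrees=True)
E
python3 - <<'E'
from plant import robot
from h import *
S=robot.get_calibration("scene");D=robot.get_calibration("side")
# big frame B: base and top points
for n,c,px in (("S bl",S,(404,302)),("S br",S,(488,262)),("D bl",D,(103,341)),("D br",D,(213,291))):
    print(n,unproj(c,px,0).round(3))
for h in (.25,.3,.35,.4): print(h,[unproj(c,p,h).round(3).tolist()[:2] for c,p in ((S,(408,219)),(D,(37,215)),(D,(188,168)),(S,(519,183)))])
print(robot.tip_reach)
for sg in (1,-1):
  print(sg,[robot.ik(*pose(0,0,-.1,.056,.073,sg)) is not None])
  for t in range(0,91,10):
    th=np.radians(t); 
    for pm in (45,60,70):
        p=pose(th,th*pm/90,.02,.056,.073,sg); q=robot.ik(*p)
        print(t,pm,p[0].round(3),None if q is None else np.round(q))
E
```

```text
S bl [0.336 0.261 0.   ]
S br [0.073 0.278 0.   ]
D bl [0.106 0.265 0.   ]
D br [0.336 0.234 0.   ]
0.25 [[0.314, 0.202], [0.114, 0.386], [0.378, 0.329], [0.023, 0.251]]
0.3 [[0.344, 0.233], [0.112, 0.329], [0.357, 0.276], [0.068, 0.28]]
0.35 [[0.374, 0.265], [0.11, 0.273], [0.336, 0.223], [0.112, 0.309]]
0.4 [[0.404, 0.296], [0.108, 0.216], [0.315, 0.17], [0.156, 0.337]]
0.0726
1 [True]
0 45 [0.612 0.066 0.315] [  -6.    9.   10.   91.    0. -175.]
0 60 [0.612 0.066 0.315] [  -6.    9.   10.   91.    0. -175.]
0 70 [0.612 0.066 0.315] [  -6.    9.   10.   91.    0. -175.]
10 45 [0.602 0.019 0.313] [-13.   6.   6.  91.   5. 179.]
10 60 [0.602 0.017 0.314] [-13.   6.   6.  91.   7. 178.]
10 70 [0.602 0.016 0.315] [-14.   5.   6.  91.   8. 177.]
20 45 [ 0.593 -0.028  0.304] [-19.   5.   4.  91.  10. 172.]
20 60 [ 0.592 -0.031  0.305] [-21.   5.   4.  91.  13. 170.]
20 70 [ 0.592 -0.033  0.305] [-22.   5.   4.  92.  15. 169.]
30 45 [ 0.584 -0.071  0.287] [-26.   5.   2.  91.  15. 165.]
30 60 [ 0.583 -0.076  0.288] [-28.   6.   3.  92.  19. 162.]
30 70 [ 0.583 -0.08   0.288] [-29.   7.  
[... 2218 characters left out ...]
40.  16.   2.  92.  26. -33.]
60 60 [ 0.561 -0.186  0.196] [-44.  23.   6.  98.  33. -40.]
60 70 [ 0.56  -0.193  0.194] [-46.  28.  10. 103.  37. -45.]
70 45 [ 0.559 -0.199  0.157] [-44.  22.   3.  92.  29. -38.]
70 60 [ 0.556 -0.211  0.154] [-47.  31.  10. 101.  36. -47.]
70 70 [ 0.555 -0.218  0.151] [-49.  38.  15. 108.  40. -53.]
80 45 [ 0.555 -0.215  0.114] [-46.  29.   5.  92.  32. -42.]
80 60 [ 0.553 -0.228  0.11 ] [-50.  41.  15. 104.  39. -53.]
80 70 [ 0.551 -0.236  0.105] [-52.  50.  22. 113.  42. -61.]
90 45 [ 0.554 -0.224  0.069] [-48.  36.   8.  93.  35. -46.]
90 60 [ 0.551 -0.238  0.063] [-51.  51.  21. 108.  41. -59.]
90 70 [ 0.549 -0.246  0.056] [-53.  63.  31. 120.  44. -69.]
```

```bash
python3 - <<'E'
from plant import robot
from h import *
o=robot.observe()
p=o["tool_pos"].copy(); p[2]=.5
try: robot.line_to(p,vel=.3)
except robot.IKError as e: print("no",e); raise
robot.set_gripper(.056); print(robot.observe()["gripper_width"])
tp,rt=pose(0,0,0,.056,.0726,-1,C=np.array([.19+.028,.06]))
hi=tp.copy(); hi[2]=.42
robot.move_pose(hi,rt); print(robot.observe()["time"])
robot.line_to(tp,vel=.25); 
cv2.imwrite("pics/c_side.png",robot.grab_frame("side"))
f0=robot.observe()["ft_force"]
lo=tp.copy(); lo[2]-=.075
g=robot.line_to(lo,vel=.02,guard=4); o=robot.observe()
print(g,o["time"],o["tool_pos"],o["tcp_rot"],o["ft_force"]-f0,"reach",o["tool_pos"][2]-.012,o["gripper_width"])
cv2.imwrite("pics/c2_side.png",robot.grab_frame("side"))
q=o["tool_pos"].copy();q[2]+=.05; robot.line_to(q,vel=.15)
E
```

```text
0.055908260499667524
4.3167
True 8.3917 [ 0.56895413 -0.1479708   0.08044497] [-1.79992229e+02 -8.29059007e-03  1.68711933e+02] [-1.63467578 -0.40524798  5.32657194] reach 0.06844497170100085 0.05584641013730806
```

View pics/c2_side.png

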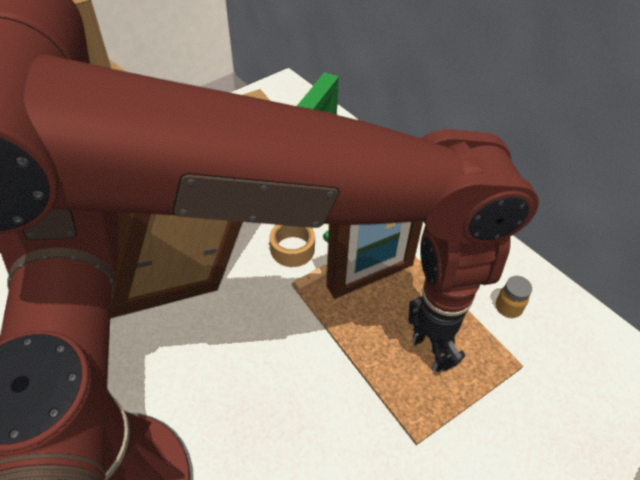

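```bash
python3 - <<'E'
from plant import robot
from h import *
o=robot.observe(); q=o["tool_pos"].copy(); q[2]=.42; robot.line_to(q,vel=.3)
tp,rt=pose(.04,0,.020,.056,.0685,-1)
hi=tp.copy(); hi[2]+=.09
robot.line_to(hi,vel=.25,rotation=rt)
for n in ("side","wrist"): cv2.imwrite(f"pics/d_{n}.png",robot.grab_frame(n))
print(robot.line_to(tp,vel=.06,guard=3)); o=robot.observe(); print(o["time"],o["tool_pos"]-tp,o["ft_force"])
for n in ("side","wrist","scene"): cv2.imwrite(f"pics/e_{n}.png",robot.grab_frame(n))
a=cv2.imread("pics/e_side.png")[120:320,270:500]; b2=cv2.imread("pics/e_scene.png")[150:350,160:390]
cv2.imwrite("pics/e_both.png",cv2.resize(np.hstack([a,b2]),None,fx=1.7,fy=1.7,interpolation=cv2.INTER_CUBIC))
E
```

```text
False
12.7833 [ 1.26434814e-04 -1.68412614e-05  3.95252661e-04] [ 0.34457046 -0.64982003  0.16904128]
```

View pics/e_both.png

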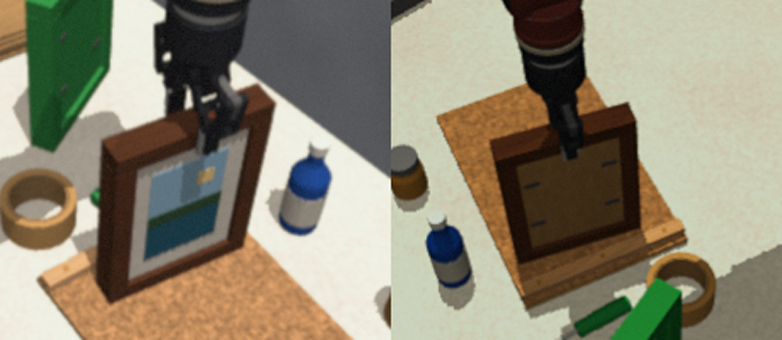

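View pics/e_wrist.png

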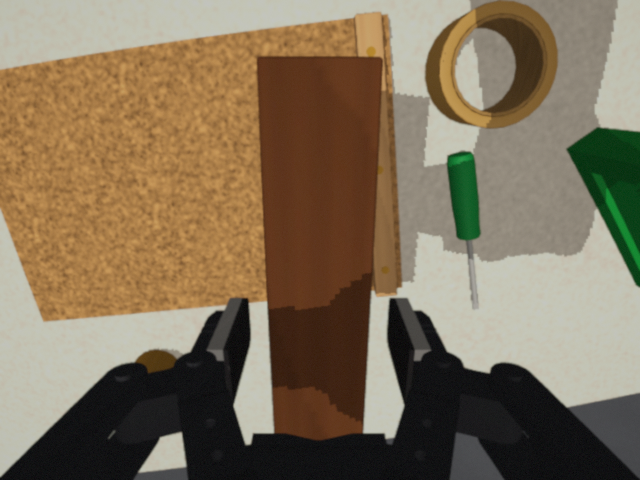

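Viewing confirms the fingers straddle the top rail's middle with gaps on both sides (wrist: pads at x≈235 and 400, rail 272–375). Next I tip it.

```bash
cat > tip.py <<'E'
from plant import robot
from h import *
def go(ths,vel,d=.02,G=.056,lim=12):
    for t in ths:
        th=np.radians(t); tp,rt=pose(th,th*60/90,d,G,.0685,-1)
        g=robot.line_to(tp,vel=vel,rotation=rt,guard=lim); o=robot.observe()
        print(t,g,round(o["time"],2),o["ft_force"].round(1),(o["tool_pos"]-tp).round(4).tolist())
        if g: break
def snap(n):
    a=robot.grab_frame("side")[120:440,270:570]; b2=robot.grab_frame("scene")[130:330,160:390]
    cv2.imwrite(f"pics/{n}_side.png",cv2.resize(a,None,fx=1.8,fy=1.8)); cv2.imwrite(f"pics/{n}_scene.png",cv2.resize(b2,None,fx=3,fy=3))
E
python3 - <<'E'
from tip import *
go([4,6,8,10,12,14,17,20,24],.04); snap("f")
E
```

```text
4 False 13.32 [-0.5  0.4  0.2] [-0.0, -0.0004, 0.0001]
6 False 13.72 [1.  0.3 0.3] [-0.0, -0.0004, -0.0001]
8 False 14.12 [0.2 0.5 0.4] [-0.0, -0.0005, -0.0]
10 False 14.53 [1.4 0.6 0.2] [-0.0, -0.0005, -0.0001]
12 False 14.93 [ 0.5  0.7 -0.5] [-0.0001, -0.0005, -0.0001]
14 False 15.32 [-0.6 -0.3  0.2] [-0.0001, -0.0005, -0.0001]
17 False 15.83 [-0.7 -0.4 -0.3] [-0.0001, -0.0005, -0.0001]
20 False 16.35 [ 0.  -0.5 -0.3] [-0.0001, -0.0003, -0.0001]
24 False 16.99 [-0.4  0.6 -0.4] [-0.0, -0.0002, -0.0001]
```

View pics/f_side.png

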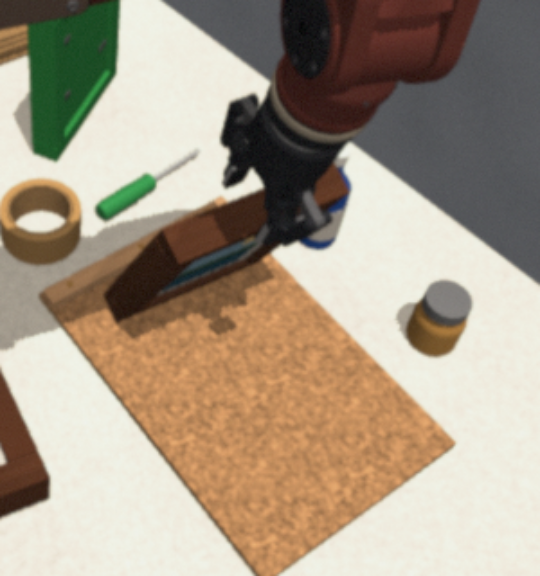

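View pics/f_scene.png

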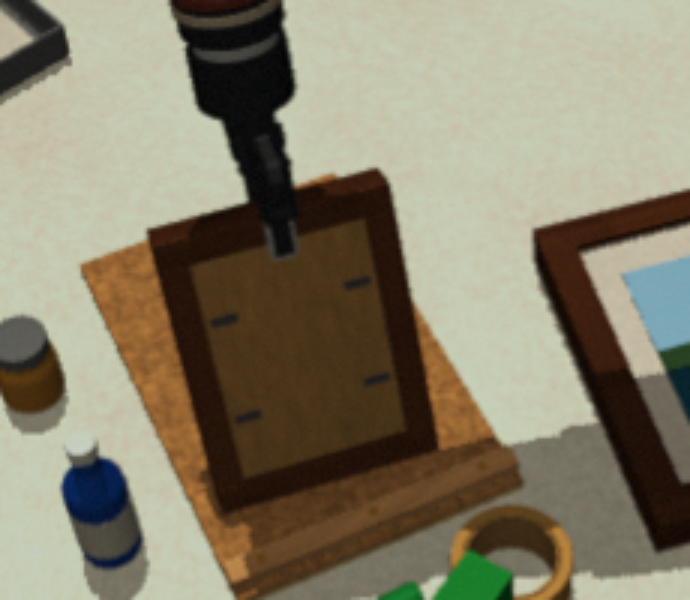

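The frame is leaning about 24° on the front finger with its foot still in place. Continuing.

```bash
python3 - <<'E'
from tip import *
go([30,36,42,48,54],.06); snap("g")
E
```

```text
30 False 17.73 [-0.  -0.1  0.1] [-0.0, -0.0002, -0.0001]
36 False 18.37 [-0.3 -0.5 -0.6] [-0.0, -0.0001, -0.0001]
42 False 19.0 [-0.2 -0.7 -0.8] [-0.0, -0.0001, -0.0001]
48 False 19.63 [-0.2 -0.6 -1.5] [-0.0001, -0.0001, -0.0002]
54 False 20.27 [-0.1 -0.5 -0.5] [-0.0001, -0.0001, -0.0003]
```

View pics/g_side.png

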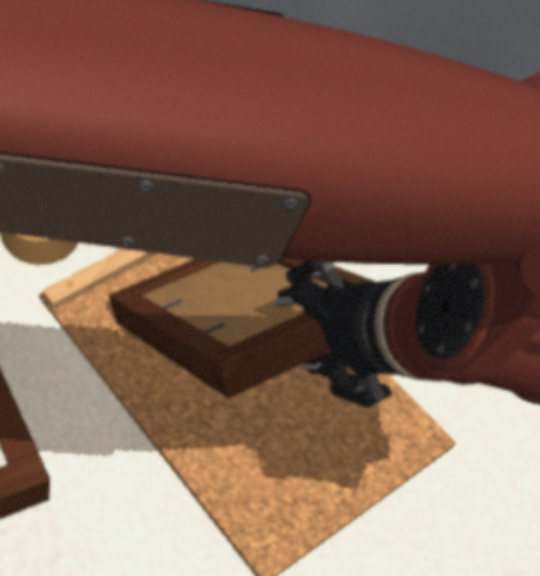

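```bash
python3 - <<'E'
from tip import *
go([60,66,72,78],.05); go([81],.04,d=.016,lim=6); snap("i")
E
```

```text
60 False 21.09 [-1.5 -0.8 -1.7] [-0.0, -0.0, -0.0001]
66 False 21.82 [-0.1 -0.3 -1.2] [-0.0, 0.0, -0.0001]
72 False 22.54 [-0.5  0.3 -1.8] [0.0, 0.0, 0.0]
78 False 23.27 [-0.9 -0.2 -2.5] [0.0001, 0.0, 0.0001]
81 False 23.76 [-0.6 -1.5 -2.3] [-0.0001, -0.0002, -0.0004]
```

View pics/i_side.png

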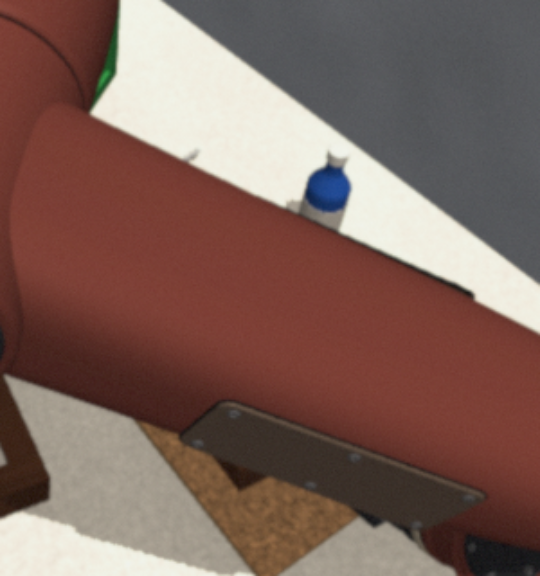

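View pics/i_scene.png

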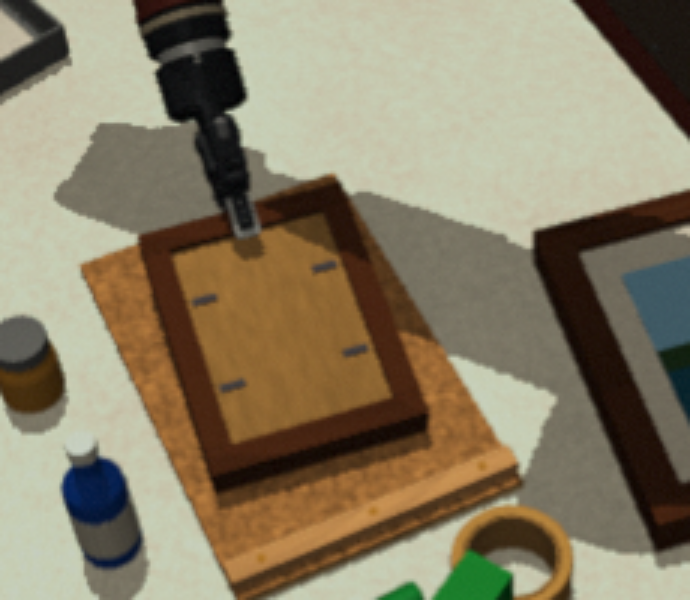

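```bash
python3 - <<'E'
from tip import *
go([83],.03,d=.014,lim=5); go([84.5],.02,d=.011,lim=5);go([86],.02,d=.007,lim=5); snap("j")
E
```

```text
83 False 24.31 [-0.7  0.7 -1. ] [-0.0001, -0.0, -0.0004]
84.5 False 24.8 [-0.2  0.1 -2.1] [-0.0001, -0.0001, -0.0002]
86 False 25.3 [-0.5 -0.4 -2.6] [-0.0001, -0.0002, -0.0002]
```

View pics/j_scene.png

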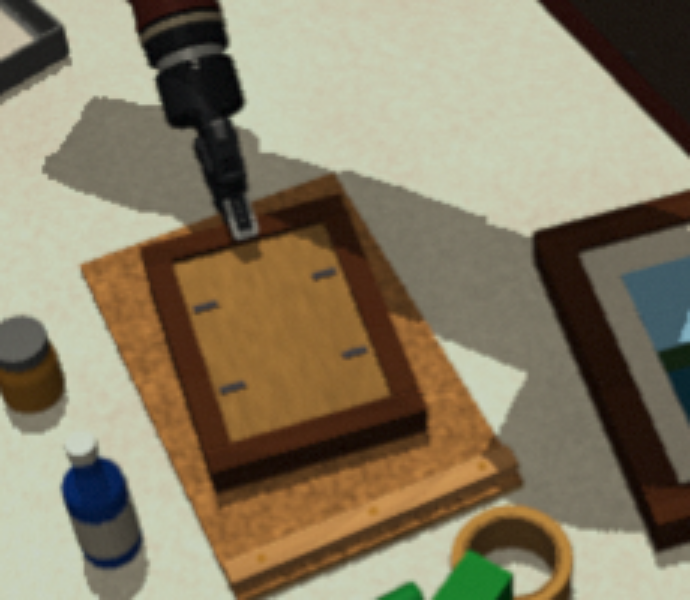

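```bash
python3 - <<'E'
from tip import *
o=robot.observe(); p=o["tool_pos"].copy()
g=robot.line_to(p-.010*UP+.002*SD,vel=.012,guard=3.5); o=robot.observe(); print(g,o["time"],o["tool_pos"]-p,o["ft_force"].round(1)); snap("k")
E
```

```text
True 26.05 [-0.00030421 -0.00136957 -0.0077568 ] [-0.4 -1.9  4.4]
```

View pics/k_scene.png

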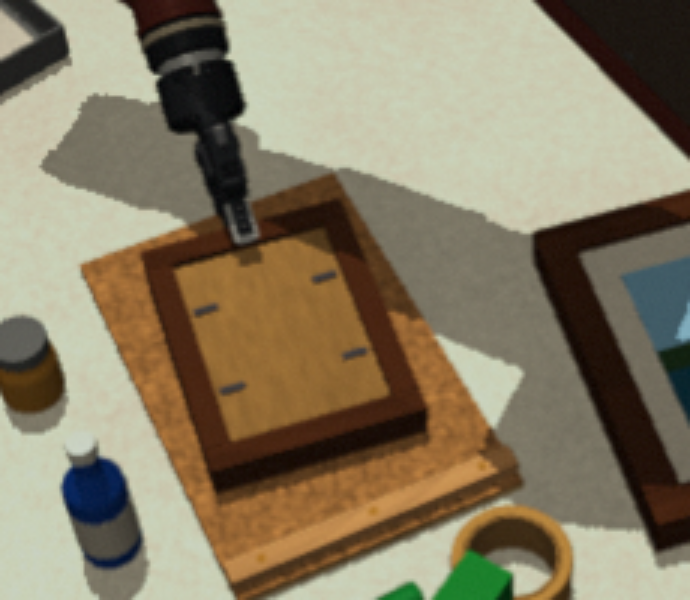

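The finger has touched the cork and the frame edge is only about 10 mm up. I'm drawing the finger out from under it.

```bash
python3 - <<'E'
from tip import *
p=robot.observe()["tool_pos"].copy()
robot.line_to(p+.001*UP+.002*SD,vel=.02); q=p+.0015*UP+.03*SD
robot.line_to(q,vel=.03); robot.line_to(q+.05*SD+.02*UP,vel=.1)
o=robot.observe(); print(o["time"],o["ft_force"].round(1))
snap("l")
r=q+.05*SD+.02*UP; r[2]=.30
tp,rt=pose(0,0,0,.056,.0685,-1)
robot.line_to(r,vel=.2,rotation=rt); print(robot.observe()["time"])
cv2.imwrite("pics/m_scene.png",robot.grab_frame("scene")); cv2.imwrite("pics/m_wrist.png",robot.grab_frame("wrist"))
a=cv2.imread("pics/m_scene.png")[170:335,180:345]; cv2.imwrite("pics/m2.png",cv2.resize(a,None,fx=3.6,fy=3.6,interpolation=cv2.INTER_CUBIC))
print(robot.observe()["tool_pos"])
E
```

```text
28.225 [-0.1  0.3 -0.6]
29.825
[ 0.53382922 -0.3223351   0.29881315]
```

View pics/m2.png

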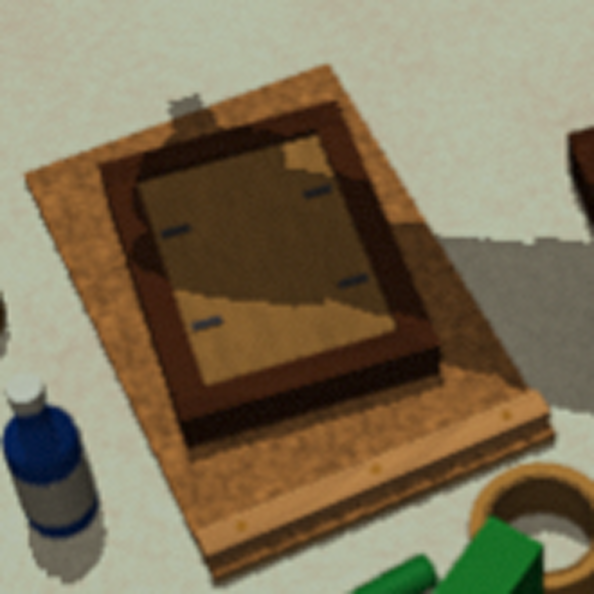

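View pics/m_wrist.png

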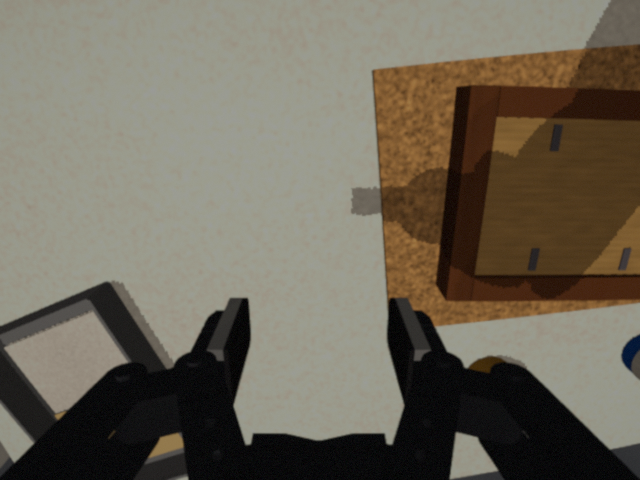

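The frame lies flat. I fit its pose from the corners (scene crop: 103,165; 338,102; 188,420; 438,348).

```bash
cat > loc.py <<'E'
from h import *
def loc(S,pts):
    # pts (along z_frame: 0 foot/.25 top, x, zworld, px)
    # model: pos (X,Y) of foot-edge middle, yaw ; direction away = -y
    L=[(np.array([x,-s,z]),np.array(q)) for s,x,z,q in pts]
    fun=lambda p:np.concatenate([proj(S,Rz(p[2])@P+[p[0],p[1],0])[0]-q for P,q in L])
    r=least_squares(fun,[.6,.04,-.2],loss="soft_l1")
    X=r.x; sf=Rz(b[2])@[0,.17,0]+[b[0],b[1],0]
    print(X,"res",fun(X).reshape(-1,2).round(1).tolist())
    for n,x in (("L",-.095),("R",.095),("mid",0)): print(n,(Rz(-b[2])@(Rz(X[2])@[x,0,0]+[X[0],X[1],0]-sf)).round(4))
    print("dyaw",np.degrees(X[2]-b[2])); return X
E
python3 - <<'E'
from plant import robot
from loc import *
S=robot.get_calibration("scene"); m=lambda x,y:(180+x/3.6,170+y/3.6)
loc(S,[(.25,.095,.048,m(103,165)),(.25,-.095,.048,m(338,102)),(0,.095,.048,m(188,420)),(0,-.095,.048,m(438,348)),(0,.095,.012,m(190,443)),(0,-.095,.012,m(440,378))])
# board pixel bias check
for P in ((.13,-.2,.012),(-.13,-.2,.012),(-.13,.17,.028)): print((proj(S,Rz(b[2])@np.array(P)+[b[0],b[1],0])[0]-[180,170])*3.6)
E
```

```text
[ 0.60521573  0.04282208 -0.21126667] res [[-0.7, -0.7], [0.7, -0.8], [-2.0, 0.7], [1.3, -0.3], [-0.8, 2.2], [1.2, -0.5]]
L [-0.0796 -0.0476  0.    ]
R [ 0.1089 -0.0718  0.    ]
mid [ 0.0146 -0.0597  0.    ]
dyaw -7.339870032848528
[ 21.33254317 172.86674954]
[326.71273676  60.77801275]
[537.22547872 385.96754041]
```

```bash
python3 - <<'E'
from plant import robot
from h import *
S=robot.get_calibration("scene")
sf=Rz(b[2])@[0,.17,0]+[b[0],b[1],0]
for px in ((120,185),(182,148)): print((Rz(-b[2])@(unproj(S,px,0.0)-sf)).round(3))
B=lambda x,y,z: Rz(b[2])@[x,y,0]+sf+[0,0,z]
best=None
q0=robot.observe()["q"]
for s in (1,-1):
    y=s*Rz(b[2])@np.array([1,0,0]); z=-UP; R=Rn.from_matrix(np.c_[np.cross(y,z),y,z]).as_euler('xyz',degrees=True)
    q=robot.ik(B(0,-.36,.084),R); print(s,q, robot.ik(B(0,-.25,.084),R))
    if q is not None and (best is None or abs(q[5]-q0[5])<best[0]): best=(abs(q[5]-q0[5]),R)
R=best[1]; np.save("R.npy",R)
robot.move_pose(B(0,-.365,.20),R); robot.set_gripper(.085)
robot.line_to(B(0,-.365,.084),vel=.15,guard=4)
o=robot.observe();print(o["time"],o["tool_pos"],o["gripper_width"])
for n in ("scene","wrist"): cv2.imwrite(f"pics/n_{n}.png",robot.grab_frame(n))
a=cv2.imread("pics/n_scene.png")[130:335,160:365]; cv2.imwrite("pics/n2.png",cv2.resize(a,None,fx=2.9,fy=2.9,interpolation=cv2.INTER_CUBIC))
E
```

```text
[ 0.264 -0.595  0.   ]
[ 0.046 -0.662  0.   ]
1 [-36.33752257  13.97343035  -8.67929183  67.34727782   0.
  58.42729617] [-26.83850387   9.378231   -13.8718782   66.7498908    0.
  67.92631487]
-1 [ -36.33752257   13.97343035   -8.67929183   67.34727782    0.
 -121.57270383] [ -26.83850387    9.378231    -13.8718782    66.7498908     0.
 -112.07368513]
32.65 [ 0.56582846 -0.26060053  0.08516637] 0.08506602968292701
```

View pics/n2.png

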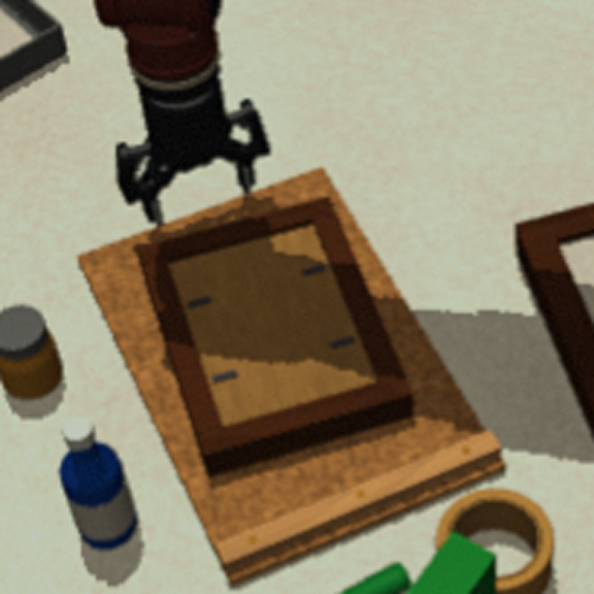

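View pics/n_wrist.png

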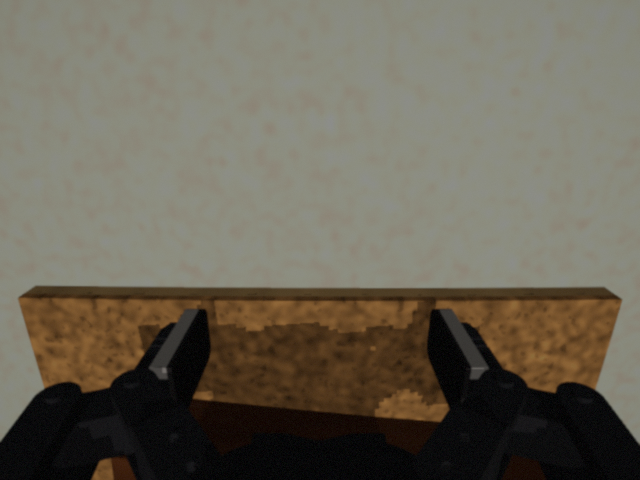

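```bash
python3 - <<'E'
from plant import robot
from h import *
R=np.load("R.npy"); sf=Rz(b[2])@[0,.17,0]+[b[0],b[1],0]
B=lambda x,y,z: Rz(b[2])@[x,y,0]+sf+[0,0,z]
rep=lambda t,g:print(t,g,[ (o:=robot.observe())["time"],(Rz(-b[2])@(o["tool_pos"]-sf)).round(4).tolist(),o["ft_force"].round(1).tolist()])
rep("0",None)
robot.line_to(B(0,-.365,.089),vel=.05)
rep("a",robot.line_to(B(0,-.32,.089),vel=.05,guard=12))
rep("b",robot.line_to(B(0,-.285,.089),vel=.04,guard=12))
for n in ("scene",): cv2.imwrite(f"pics/o_{n}.png",robot.grab_frame(n))
a=cv2.imread("pics/o_scene.png")[170:335,180:345]; cv2.imwrite("pics/o2.png",cv2.resize(a,None,fx=3.6,fy=3.6,interpolation=cv2.INTER_CUBIC))
E
```

```text
0 None [32.75, [0.0008, -0.3655, 0.0855], [-0.3, -0.3, -0.9]]
a False [34.05, [0.0, -0.3201, 0.089], [-0.4, -0.5, -0.7]]
b False [35.075, [-0.0001, -0.2849, 0.0889], [0.8, -0.4, -0.8]]
```

View pics/o2.png

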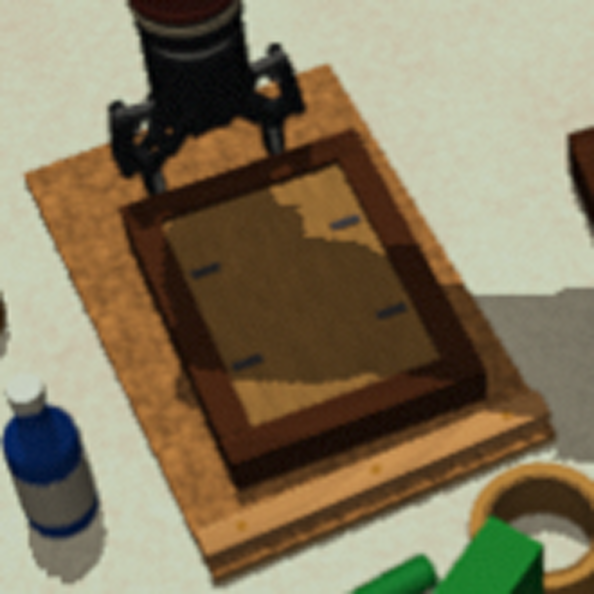

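The frame is now square to the board. I push on gently until it meets the strip.

```bash
python3 - <<'E'
from plant import robot
from h import *
R=np.load("R.npy"); sf=Rz(b[2])@[0,.17,0]+[b[0],b[1],0]
B=lambda x,y,z: Rz(b[2])@[x,y,0]+sf+[0,0,z]
rep=lambda t,g:print(t,g,[ (o:=robot.observe())["time"],(Rz(-b[2])@(o["tool_pos"]-sf)).round(4).tolist(),o["ft_force"].round(1).tolist()])
rep("c",robot.line_to(B(0,-.243,.089),vel=.02,guard=12))
cv2.imwrite("pics/p_scene.png",robot.grab_frame("scene"))
a=cv2.imread("pics/p_scene.png")[170:335,180:345]; cv2.imwrite("pics/p2.png",cv2.resize(a,None,fx=3.6,fy=3.6,interpolation=cv2.INTER_CUBIC))
E
```

```text
c True [36.3583, [-0.0002, -0.2612, 0.0888], [-0.5, -2.8, 1.5]]
```

View pics/p2.png

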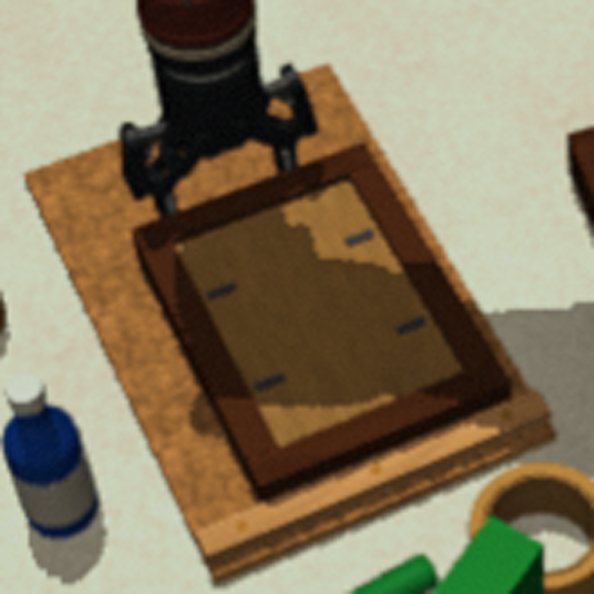

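```bash
python3 - <<'E'
from plant import robot
from h import *
sf=Rz(b[2])@[0,.17,0]+[b[0],b[1],0]
B=lambda x,y,z: Rz(b[2])@[x,y,0]+sf+[0,0,z]
rep=lambda t,g:print(t,g,[ (o:=robot.observe())["time"],(Rz(-b[2])@(o["tool_pos"]-sf)).round(4).tolist(),o["ft_force"].round(1).tolist()])
rep("d",robot.line_to(B(0,-.252,.089),vel=.01,guard=15))
robot.line_to(B(0,-.33,.089),vel=.08); robot.line_to(B(0,-.33,.35),vel=.2); rep("e",0)
robot.move_pose(B(-.02,-.30,.42),np.load("R.npy"))
cv2.imwrite("pics/q_wrist.png",robot.grab_frame("wrist"))
cv2.imwrite("pics/q_scene.png",robot.grab_frame("scene"))
cv2.imwrite("pics/q_side.png",robot.grab_frame("side"))
a=cv2.imread("pics/q_scene.png")[170:335,180:345]; cv2.imwrite("pics/q2.png",cv2.resize(a,None,fx=3.6,fy=3.6,interpolation=cv2.INTER_CUBIC))
E
```

```text
d True [36.8583, [-0.0005, -0.261, 0.0884], [0.4, -2.2, 0.3]]
e 0 [39.325, [-0.0003, -0.3298, 0.3488], [-0.1, 0.3, -0.4]]
```

View pics/q2.png

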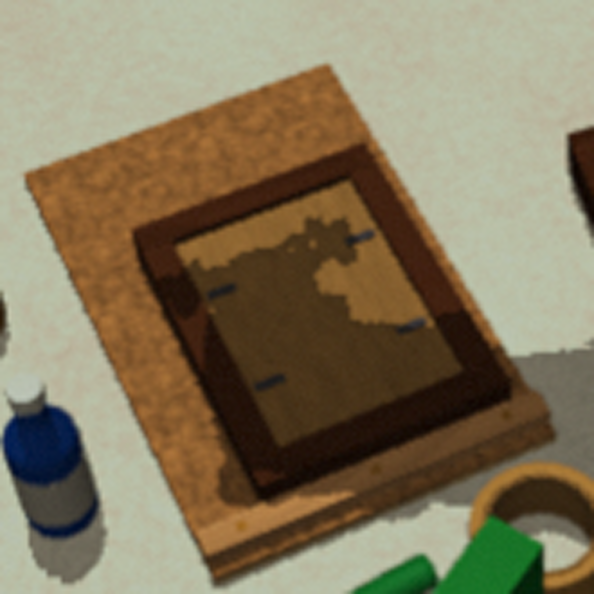

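View pics/q_side.png

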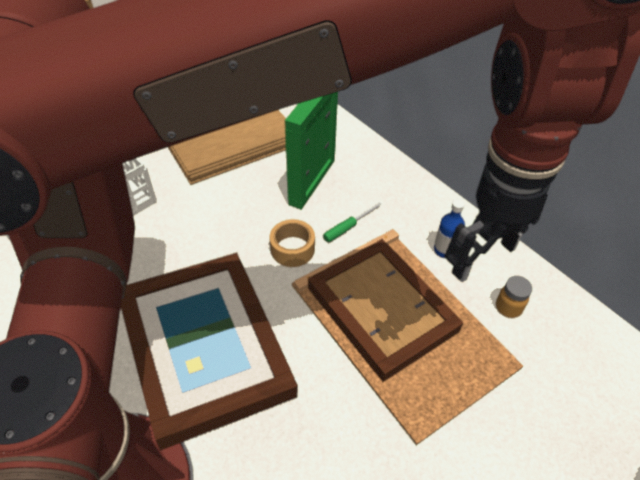

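The target frame looks flush against the strip. The side view also shows that the larger brown look-alike (side ~210,345), which stood at the start, is now lying on the bench. So my arm must have knocked it over while swinging across earlier. I'll measure the target frame, then check when that happened.

```bash
python3 - <<'E'
from plant import robot
from loc import *
S=robot.get_calibration("scene"); m=lambda x,y:(180+x/3.6,170+y/3.6)
loc(S,[(.25,.095,.048,m(135,235)),(.25,-.095,.048,m(368,147)),(0,.095,.048,m(263,487)),(0,-.095,.048,m(512,388))])
D=robot.get_calibration("side")
im=cv2.imread("pics/q_side.png")[225:385,285:475]; cv2.imwrite("pics/r_side.png",cv2.resize(im,None,fx=3.75,fy=3.75,interpolation=cv2.INTER_CUBIC))
im=cv2.imread("pics/d_side.png"); cv2.imwrite("pics/r_d.png",np.hstack([cv2.resize(im,(400,300)),cv2.resize(cv2.imread("pics/c_side.png"),(400,300))]))
E
```

```text
[ 0.58190108  0.11078336 -0.09118764] res [[-0.5, -0.7], [0.1, -0.6], [-0.3, 1.4], [0.9, 0.0]]
L [-0.1092  0.0069  0.    ]
R [0.0807 0.0053 0.    ]
mid [-0.0142  0.0061  0.    ]
dyaw -0.4598482949841055
```

View pics/r_side.png

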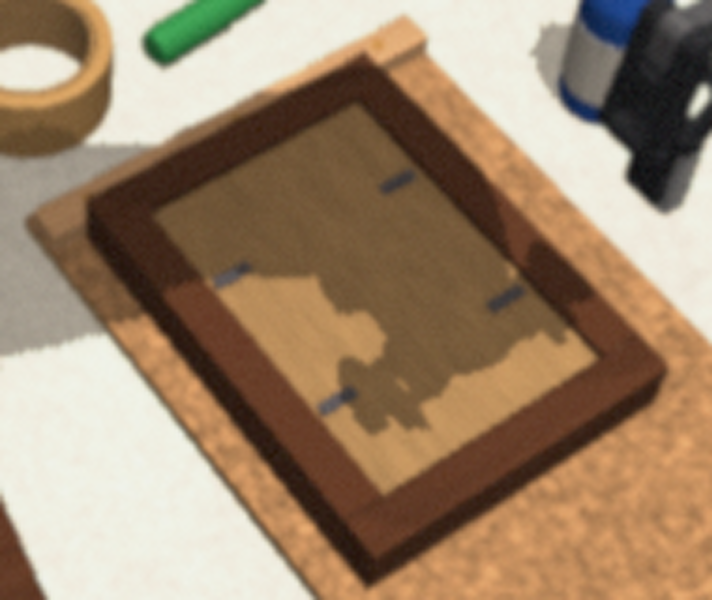

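View pics/r_d.png

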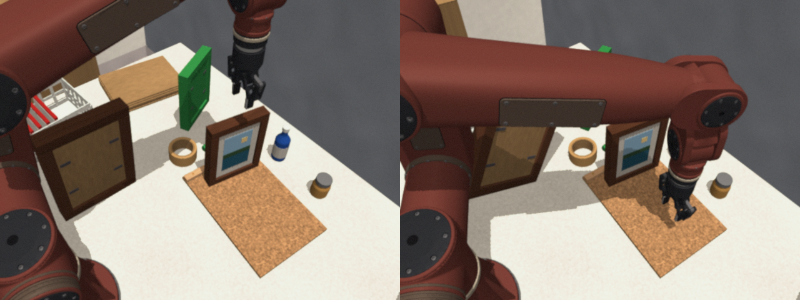

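View pics/q_wrist.png

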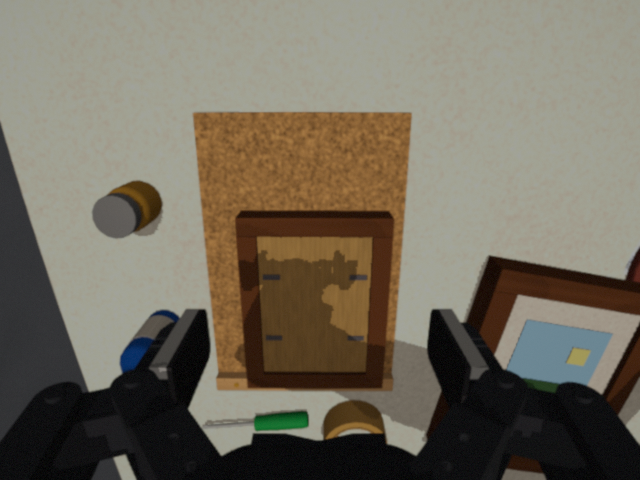

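The target reads flush: the two ends agree to 2 mm, and the constant +6 mm is calibration bias because it can't go into the strip. Before handing in, I check whether the fallen look-alike touches the robot's base.

```bash
python3 - <<'E'
import cv2
a=cv2.imread("pics/q_side.png")[240:480,0:320]; cv2.imwrite("pics/s_side.png",cv2.resize(a,None,fx=2.4,fy=2.4,interpolation=cv2.INTER_CUBIC))
a=cv2.imread("pics/q_scene.png")[60:320,340:640]; cv2.imwrite("pics/s_scene.png",cv2.resize(a,None,fx=2.2,fy=2.2,interpolation=cv2.INTER_CUBIC))
E
```

```text
(no output)
```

View pics/s_side.png

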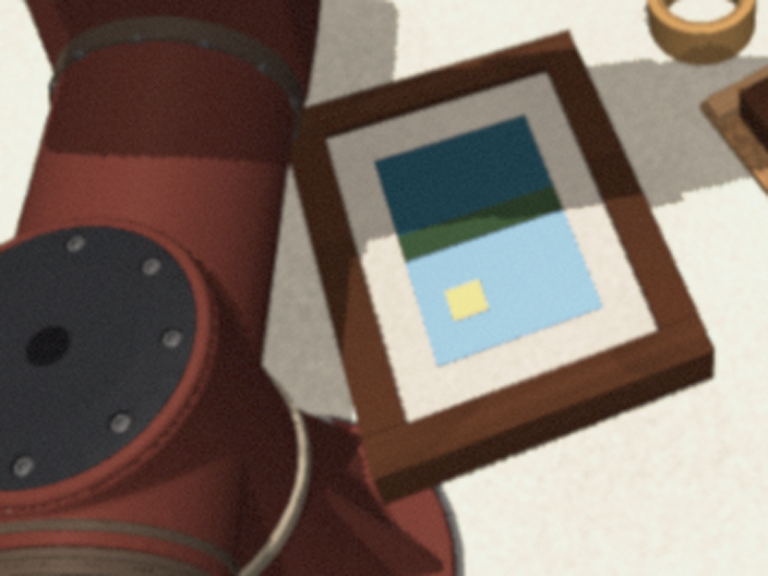

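View pics/s_scene.png

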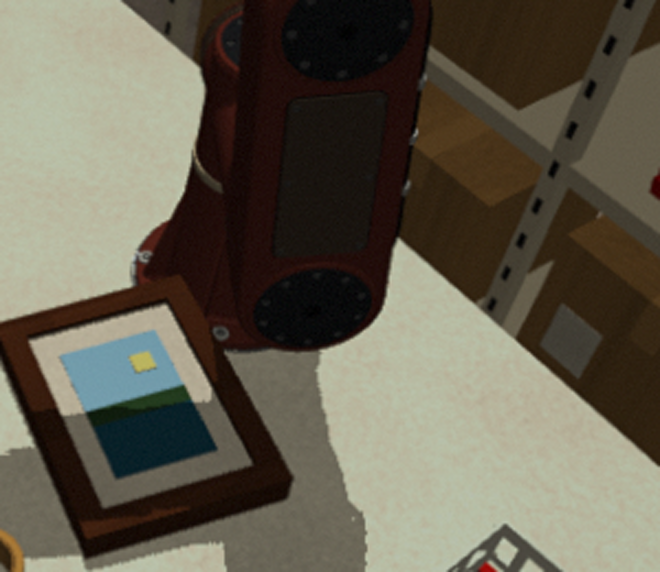

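```bash
python3 - <<'E'
import cv2,numpy as np
cv2.imwrite("pics/s_e.png",np.hstack([cv2.resize(cv2.imread(f"pics/{n}.png"),(400,300)) for n in ("e_side","e_scene")]))
E
```

```text
(no output)
```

View pics/s_e.png

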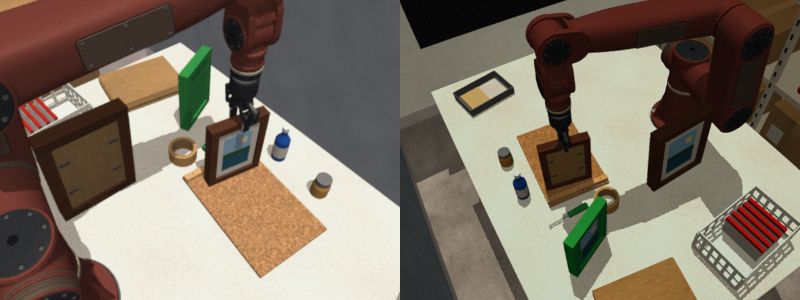

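The larger look-alike was still standing at the straddle. It was knocked over by the arm's elbow during the tipping swing, and now lies with a corner at the base flange (side crop 375,490). "The robot touches nothing" could hinge on that, so I locate it precisely.

```bash
python3 - <<'E'
from plant import robot
from h import *
S=robot.get_calibration("scene");D=robot.get_calibration("side")
s=lambda x,y:(340+x/2.2,60+y/2.2); d=lambda x,y:(x/2.4,240+y/2.4)
Sp=dict(nb=s(180,279),fr=s(0,322),fl=s(292,476),ff=s(87,540)); Dp=dict(nb=d(362,440),fr=d(713,347),fl=d(303,108),ff=d(570,32))
for k in Sp:
    best=None
    f=lambda P:np.r_[proj(S,P)[0]-Sp[k],proj(D,P)[0]-Dp[k]]
    r=least_squares(f,[.2,.1,.04]); print(k,r.x.round(3),f(r.x).round(1))
# base flange outer edge points at z=0.02
for p in (d(462,560),d(440,490),d(330,418)): print("flange D",unproj(D,p,.0).round(3))
for p in (s(133,285),s(235,348)): print("flange S",unproj(S,p,.0).round(3))
print(robot.observe()["time"],robot.observe()["q"].round(1))
E
```

```text
nb [0.101 0.023 0.075] [ 2.1 -0.3  1.2  0.1]
fr [ 0.33  -0.058  0.053] [-2.  -0.1 -1.3  0.1]
fl [0.188 0.315 0.061] [-4.9  1.  -3.8 -0.4]
ff [0.414 0.256 0.043] [-0.9  0.  -0.8  0. ]
flange D [ 0.115 -0.057  0.   ]
flange D [ 0.127 -0.006  0.   ]
flange D [0.09  0.091 0.   ]
flange S [ 0.115 -0.055  0.   ]
flange S [0.069 0.102 0.   ]
39.8917 [ -32.2    6.9   18.6  101.9   -0.  -117.4]
```

```bash
python3 - <<'E'
from plant import robot
from h import *
D=robot.get_calibration("side");S=robot.get_calibration("scene")
for p in ((270,252),(292,265),(314,250)): print("tape D",unproj(D,p,0).round(3))
print("board -x edge",(Rz(b[2])@[-.13,0,0]+[b[0],b[1],0]).round(3),(Rz(b[2])@[-.13,.2,0]+[b[0],b[1],0]).round(3))
az=np.arctan2(.11,.335); rad=np.array([np.cos(az),np.sin(az),0]); tan=np.array([-rad[1],rad[0],0])
for tilt in (0,15,25,35):
    t=np.radians(tilt); z=-rad*np.sin(t)-UP*np.cos(t)
    for s in (1,-1):
        y=s*tan; R=Rn.from_matrix(np.c_[np.cross(y,z),y,z]).as_euler('xyz',degrees=True)
        tip=np.array([.33,.11,.045]); 
        for hh in (0,.1):
            q=robot.ik(tip-.0726*z+hh*UP,R); print(tilt,s,hh,None if q is None else q.round(0))
E
```

```text
tape D [0.489 0.246 0.   ]
tape D [0.505 0.188 0.   ]
tape D [0.568 0.191 0.   ]
board -x edge [ 0.452 -0.055  0.   ] [0.469 0.144 0.   ]
0 1 0 [ -3. -42. -53.  79.   0. -22.]
0 1 0.1 [ -3. -43. -43.  90.   0. -22.]
0 -1 0 [ -3. -42. -53.  79.   0. 158.]
0 -1 0.1 [ -3. -43. -43.  90.   0. 158.]
15 1 0 [  1. -16. -36.  84.  -4. -17.]
15 1 0.1 [  1. -19. -28.  95.  -4. -17.]
15 -1 0 [  1. -16. -36.  84.  -4. 163.]
15 -1 0.1 [  1. -19. -28.  95.  -4. 163.]
25 1 0 [  3.  -1. -25.  90.  -7. -14.]
25 1 0.1 [  3.  -5. -19. 101.  -7. -14.]
25 -1 0 [  3.  -1. -25.  90.  -7. 166.]
25 -1 0.1 [  3.  -5. -19. 101.  -7. 166.]
35 1 0 [  4.  13. -15.  96.  -8. -12.]
35 1 0.1 [  4.   8. -10. 107.  -8. -12.]
35 -1 0 [  4.  13. -15.  96.  -8. 168.]
35 -1 0.1 [  4.   8. -10. 107.  -8. 168.]
```

Pulling it off the flange looks feasible: hook a closed fingertip inside the right rail's recess and draw it about 50 mm outward, clear of the tape and the board.

```bash
python3 - <<'E'
from plant import robot
from h import *
az=np.arctan2(.11,.335); rad=np.array([np.cos(az),np.sin(az),0]); tan=np.array([-rad[1],rad[0],0])
t=np.radians(22); z=-rad*np.sin(t)-UP*np.cos(t); R=Rn.from_matrix(np.c_[np.cross(tan,z),tan,z]).as_euler('xyz',degrees=True)
P=lambda tip: np.array(tip)-.0726*z
robot.move_pose(P([.315,.105,.16]),R); robot.set_gripper(0.0)
print(robot.observe()["time"])
robot.line_to(P([.315,.105,.075]),vel=.15,guard=5)
g=robot.line_to(P([.315,.105,.02]),vel=.03,guard=4); o=robot.observe(); tip=o["tool_pos"]+.0726*z
print(g,o["time"],tip.round(4),o["ft_force"].round(1))
cv2.imwrite("pics/t_scene.png",robot.grab_frame("scene")); cv2.imwrite("pics/t_side.png",robot.grab_frame("side"))
a=cv2.imread("pics/t_scene.png")[60:320,340:640]; c=cv2.imread("pics/t_side.png")[220:480,60:360]
cv2.imwrite("pics/t2.png",cv2.resize(np.hstack([a,c]),None,fx=1.33,fy=1.33,interpolation=cv2.INTER_CUBIC))
E
```

```text
42.225
True 43.95 [0.3149 0.1049 0.0472] [0.  0.3 2.4]
```

View pics/t2.png

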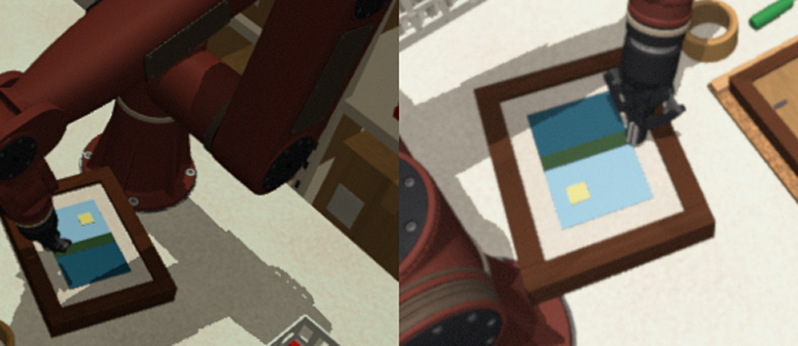

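```bash
python3 - <<'E'
from plant import robot
from h import *
p=robot.observe()["tool_pos"].copy(); dr=np.array([.9,-.44,0])
rep=lambda n,g:print(n,g,round((o:=robot.observe())["time"],2),(o["tool_pos"]-p).round(4),o["ft_force"].round(1))
robot.line_to(p+.0005*UP,vel=.02)
rep(1,robot.line_to(p+.024*dr-.001*UP,vel=.04,guard=15))
rep(2,robot.line_to(p+.055*dr-.0015*UP,vel=.04,guard=25))
cv2.imwrite("pics/u_scene.png",robot.grab_frame("scene")); cv2.imwrite("pics/u_side.png",robot.grab_frame("side"))
a=cv2.imread("pics/u_scene.png")[60:320,340:640]; c=cv2.imread("pics/u_side.png")[220:480,60:360]
cv2.imwrite("pics/u2.png",cv2.resize(np.hstack([a,c]),None,fx=1.33,fy=1.33,interpolation=cv2.INTER_CUBIC))
E
```

```text
1 False 45.05 [ 0.0216 -0.0107 -0.001 ] [-3.3  0.8  1.7]
2 False 45.98 [ 0.0492 -0.0241 -0.0016] [-4.5  1.4  2.8]
```

View pics/u2.png

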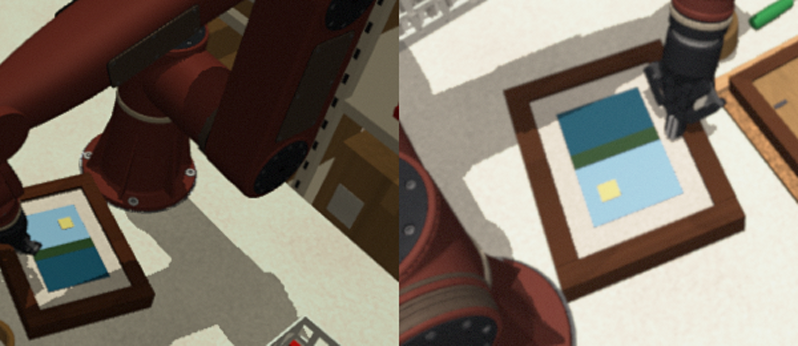

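It's following the fingertip and nearly clear of the flange, so I pull about 22 mm more.

```bash
python3 - <<'E'
from plant import robot
from h import *
p=robot.observe()["tool_pos"].copy(); dr=np.array([.85,-.52,0])
print(robot.line_to(p+.022*dr,vel=.04,guard=25))
robot.line_to(p+.017*dr+.003*UP,vel=.05); q=p+.017*dr; q[2]=.3
robot.line_to(q,vel=.25)
sf=Rz(b[2])@[0,.17,0]+[b[0],b[1],0]
robot.move_pose(Rz(b[2])@[0,-.36,0]+sf+[0,0,.42],np.load("R.npy"))
print(robot.observe()["time"])
for n in ("scene","side","wrist"): cv2.imwrite(f"pics/v_{n}.png",robot.grab_frame(n))
E
```

```text
False
49.4833
```

View pics/v_side.png

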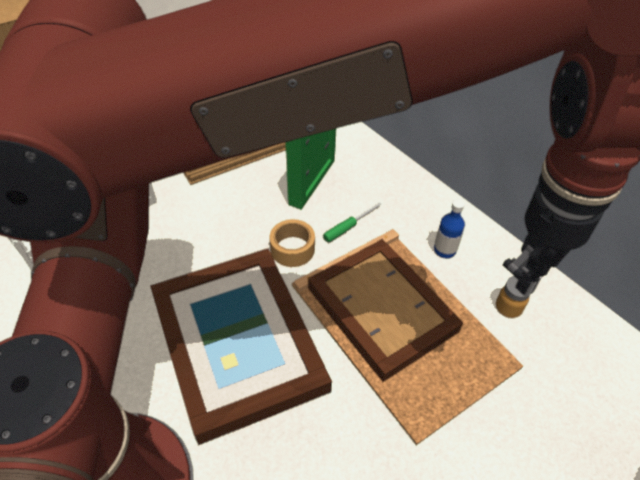

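View pics/v_scene.png

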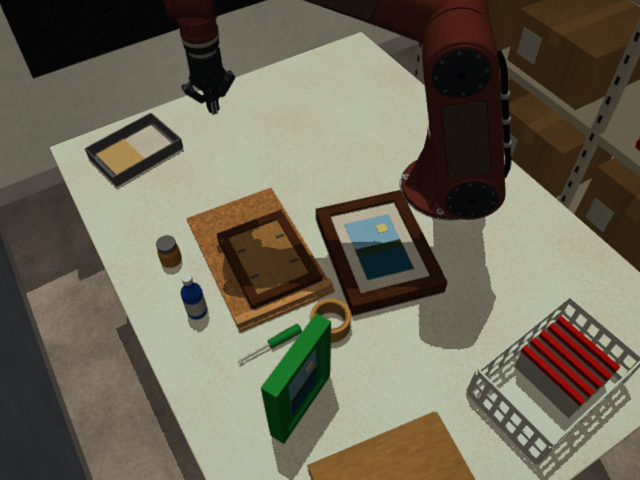

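The look-alike is now clear of the base flange. The tape (scene 330,318), jar (168,250), cleaner (194,300) and screwdriver are at the same pixels as at the start. The target lies flat against the strip and the gripper is clear, so I'm handing in.

```bash
python3 - <<'E'
from plant import robot
robot.job_done(); print(robot.observe()["time"])
E
```

```text
the job is handed in; nothing more can be done
the job is handed in; nothing more can be done
```

The frame lies face down on the cork with its bottom edge against the stop strip, and the job was handed in at about 50 s. However, my arm knocked over another frame on the way.

**What I did:** I straddled the top rail with loosely open fingers and tipped the frame over. It came down resting on the front finger until its edge was about 10 mm up, then I drew the finger out. Open fingers on its top end then squared it and pushed it along the board until it met the strip. Sampled tool forces stayed under about 5 N, and the push stopped at its 12 N guard.

**Last checks:**
- **Flush:** pushing met firm resistance exactly where contact was expected, and a second push moved it no further.
- **Camera fit:** both bottom ends agree to within 2 mm, and the middle is about 14 mm off the strip's middle. The fit puts the edge 5–7 mm *into* the strip, which can't be. I put that down to calibration and pixel error, but it means the pictures alone don't confirm the 6 mm limit.
- **Flatness and clearance:** it looks flat, and the gripper is clear. The tape, screwdriver, jar and cleaner look to be where they started.

**What went wrong:** during the tipping swing the arm's elbow, which I hadn't checked for clearance, knocked over the larger brown look-alike frame. It ended up partly on the robot's base. I pulled it off the base so nothing touches the robot, but it now lies glass up near the board instead of standing where it was. I don't know how hard the elbow hit it. It isn't one of the listed bystanders, but it does go against "leave the other things where they are".

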